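# Release an oven door handle from a ratchet clamp

### The job

Free the oven door handle from the ratchet clamp: lift the pawl well clear of the teeth and leave it up, then draw the toothed bar back by its black grip tab as far as it will easily go, at least 3 cm, leaving the bar in the clamp. Then lift the door handle out and set it down gently in the white foam tray, standing on its two posts and fully inside the walls. Leave the other things on the bench where they are.

Things in the scene. Friction and masses are not known exactly. Their poses are not given: they have to be found in the camera images.
- clamp: Ratchet clamp, fixed to the bench. Origin on the bench; +x runs along the bar from grip tab to stop, z up; all 'clamp' places are in this frame, mm. Grey base plate x -150..170, y -50..50, top z 12. Two dark cheeks guide the bar: x -82..-20, |y| 10.5..20.5, up to z 60. Stop block x 149..163, y -30..30, up to z 52. The door handle sits along y = 0 between bar jaw and stop.
- pawl (a joint): Steel pawl on a stiff hinge, axis along clamp y through x -70, z 43. Rad: 0 = down, tip between the teeth; grows as its rod end is lifted up and back towards the grip tab; end stop at 1.0. Tip clear of the teeth above about 0.25. It stays at any angle it is left at; about 2.5 N at the rod lifts it. While down it blocks the bar from moving back (2 mm of play).
- pawl_rod (a point): Middle of the pawl's black cross rod, 10 mm diameter, 100 long, along clamp y. The lever, 10 wide, joins it at its middle from the hinge side, so it is free to grip from above 25 to 48 mm either side of the middle. Pawl down: at clamp x 20, z 82, 98 mm from the hinge axis; it swings about that axis in an arc.
- toothed_bar: Loose steel toothed bar, about 0.4 kg, lying on the clamp's base plate on y = 0, axes as the clamp's; 18 wide, 16 high plus 8 mm teeth. Origin: its underside, below the middle of the grip tab at its rear end; at the start at clamp x -117, z 12. It is drawn back towards clamp -x; after 45 mm its jaw meets the cheeks.
- grip_tab (a point): Centre of the top of the bar's upright black grip tab, 80 mm above the bar's origin. The tab is 26 long (clamp x), 14 thick (clamp y), and free on both sides for 64 mm down from its top.
- jaw (a point): Front face of the bar's dark jaw plate, at the bar's underside, 154 mm ahead of the bar's origin. The plate is 12 thick, 44 wide, 54 high; a lip at its top reaches 13 mm forward over the door handle's end, so the handle cannot be lifted out before the bar is drawn back.
- door_handle: Oven door handle, loose, about 0.18 kg: steel bar 110 long (x), 18 wide (y), 16 high, on two black posts 14 mm square, 76 mm apart. Origin: centre of the underside of the posts; the bar spans 28 to 44 mm above it, x along the bar. At the start at clamp x 93, z 12.
- foam_tray: White foam tray, fixed, open on top: outside 158 (x) by 98 (y) by 30 high, walls 14 thick, inside 130 by 70, floor 14 mm above its origin. Origin: centre of the underside, on the bench.
- pan: Bystander: small plain metal baking pan, 150 by 100 by 26 mm, walls 3 mm. Not the foam tray. Origin: centre of the underside.
- bottle: Bystander: grey cleaner bottle, 60 mm diameter, 190 mm tall. Origin: centre of the underside.
- foam_corner: Bystander: white L-shaped foam packing corner, 90 by 80 by 70 mm high. Origin: under its middle.

How it is judged:
By the outcome, as a careful person would: the job done as asked, in the order asked, and still so for the second after the job is handed in, with the robot touching nothing.
It also fails if it takes over 59 s, if anything falls off the work surface, if the arm or the gripper's body presses on something with over 40 N, if the wrist force passes 120 N, or if a joint passes its speed limit or range.

### The arm

A 7-joint arm with a two-finger parallel gripper is mounted at the origin on the work surface. World frame = base frame: x ahead of the robot, y to its left, z up, the work surface at z = 0. Lengths are in mm, angles in rad, forces in N, time in s.
With the tool pointing down it reaches from about 400 to 900 mm from the base axis. Payload 5.5 kg.
Tool frame: the origin (TCP) lies at the very end of the fingers, on their centre line; the grasp point (between the pads) lies r.pinch_z behind it (r.pinch_z is the distance from the TCP to the grasp point, in mm); z points along the fingers, y is the direction in which the jaws open and shut (so a half turn about z gives the same grasp; the last joint's range is limited). The gripper opens to 85 mm and grips with 20 to 120 N. Pads are 22 mm wide; open, the fingers measure 114 mm over their backs; the gripper's body (76 mm by 85 mm) begins 54 mm behind the grasp point. The pads swing forward as they close: fully open they stand 13 mm farther back than shut.
Start: joints at [1.473, 0.501, -0.427, 1.55, 0.221, 1.138, -0.21], TCP at [229.497, -608.137, 231.31] pointing down, gripper open.
Joint ranges: [-2.88, 2.88], [-0.31, 2.03], [-1.54, 1.56], [0.2, 2.42], [-1.41, 4.55], [0.19, 2.02], [-2.57, 2.57]. Speed limits (rad/s): [2.57, 2.57, 3.14, 3.14, 3.14, 3.14, 3.14].

### API

Orientations are given as a unit quaternion [x, y, z, w].
In Python, from rig import r, cams gives the robot as it stands. The module is installed in compiled form; this text tells all that it offers.
- The arm moves only by the tool move_arm, never from a script. Its argument "targets" is a list that holds one entry, the list of rows, each a list of 7 numbers: the opening, from -1 (shut) to 1 (fully open), then the shift along the tool's x, y, z in m, then the turn, a rotation vector about the tool's x, y, z in rad. A call has 1 to 12 rows; each row is the pose to reach, as a shift and turn from the pose commanded when the call began, along the tool's axes at that moment; what a row does not reach only later rows make up. A row lasts 1/10 s, in which the tool goes at most 50 mm and 8.59 degrees, less where a joint would pass 70% of its speed; a pose out of reach is approached as far as the arm can. A call with a gripper value outside its range is refused whole. The fingers move at their own pace and stop on an object; "force" is the grip in N (left out, the last holds). Time passes only in rows, so rows that repeat a pose let the fingers close. It gives the time, the measured TCP pose, the force and the opening at its end, in the units of the state.
- r.read_state(): the state, without advancing time (a new reading comes with each control period).
- cams.get_image(name): name is "scene" or "top"; returns a dict with "image" (400x640x3 uint8, red, green, blue), "vertical_fov" (degrees; the focal length in pixels is half the picture's height over the tangent of half this angle, whatever the lens; pixels are square), "cx", "cy" (the principal point, pixels), "rvec" (rotation vector, rad) and "tvec" (3), from world to camera coordinates, as OpenCV has them. Camera axes: x right, y down, z forward; pixel columns grow to the right and rows downward; lengths in mm; the calibration is good to about 2 mm. A picture is of the moment at which its call begins. There is no depth.
- r.job_done(): hands the job in, once; it reports no verdict.
The state is a dict: "t": time; "joint_pos": joint angles; "qvel": joint speeds; "effort": joint torques, N m; "ee_pos": TCP position; "eef_rot": TCP orientation; "wrist_force": force on the tool from outside, world axes, zero at the start; "torque": the same for the moment, N m; "finger_gap": finger opening in mm.
Only numpy, scipy, OpenCV 4.12 (cv2) and the standard library are available. Lean on these libraries where they do the work, as an engineer would, in place of code of your own. Each camera call takes 0.05 s, during which the arm holds its last target. There are 200 camera calls.

## Working session

There is one attempt and no reset: what is moved stays moved. The work goes in short steps, Python scripts to look and compute and a tool call to move; the robot and the scene stay as the last step left them, time stands still between calls to the robot, and variables do not carry over. Pictures are saved under pics/ and viewed, about 8 in all and at most 12, crops included, and the job is handed in when it is done.

Besides the shell and the picture viewer there is one more tool, called after "Request:" by a JSON object that holds its "fn" and its "kwargs". move_arm: Moves the arm, as the interface text tells. Its arguments: {"type":"object","properties":{"targets":{"type":"array"},"force":{"type":"number"}},"required":["targets"]}

```bash
mkdir -p pics; python3 - <<'E'
from rig import r,cams
import cv2,pickle
for n in("scene","top"):
    d=cams.get_image(n); pickle.dump(d,open(f"{n}.pkl","wb"))
    cv2.imwrite(f"pics/{n}0.png",d["image"][:,:,::-1]); print(n,{k:v for k,v in d.items() if k!="image"})
print(r.read_state(),r.pinch_z)
E
```

```text
scene {'vertical_fov': 51.52605121972977, 'cx': 312.54335242187483, 'cy': 195.5661882799004, 'rvec': array([ 2.09353551,  1.20409425, -0.46876875]), 'tvec': array([-312.6654194 , -290.14816368, 1530.62644279])}
top {'vertical_fov': 43.11301205508775, 'cx': 324.0697812501235, 'cy': 192.8381463672996, 'rvec': array([ 2.19880062, -2.14228882,  0.13657623]), 'tvec': array([ -32.30346837,  599.72951974, 1478.59220076])}
{'t': 0.1, 'joint_pos': array([ 1.47317845,  0.50178947, -0.42682543,  1.55135354,  0.22080925,
        1.13830715, -0.21031125]), 'qvel': array([-0.00045583, -0.00216963, -0.00125992, -0.00337905, -0.00128332,
        0.00036779,  0.00050315]), 'effort': array([-1.13792875e-02, -5.70811558e+01, -5.83923072e+00, -2.81748068e+01,
        1.04626050e-02,  5.49658842e-03,  1.97722278e-05]), 'ee_pos': array([ 229.22334621, -607.56165642,  230.33910481]), 'eef_rot': array([ 9.83764768e-01,  1.79460502e-01, -1.27844640e-04, -8.90441912e-04]), 'wrist_force': array([ 0.44573869,  0.51769502, -0.46039379]), 'torque': array([0.01420224, 0.00435224, 0.00462451]), 'finger_gap': 85.43624557630827} 18.700000000000003
```

View pics/top0.png

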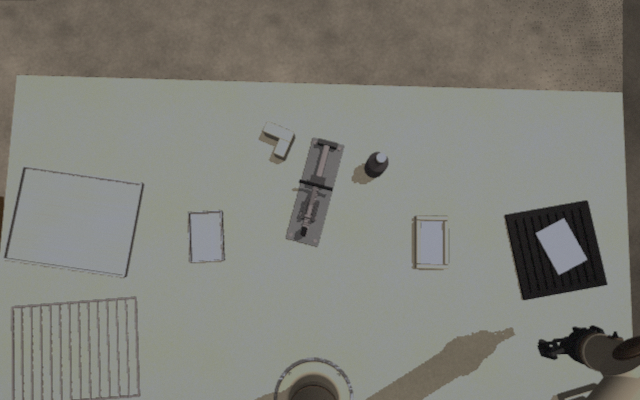

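View pics/scene0.png

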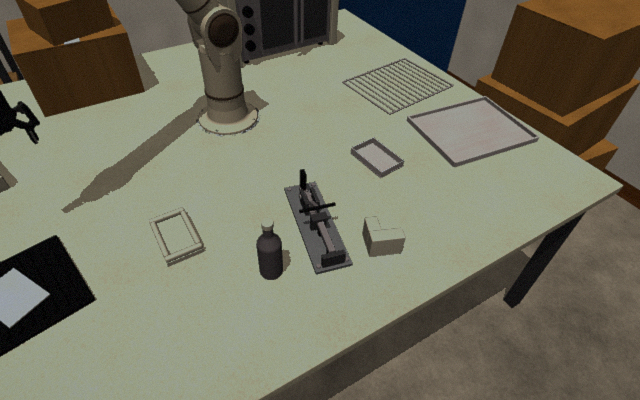

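```bash
cat > h.py <<'E'
import cv2,pickle,numpy as np
from scipy.spatial.transform import Rotation as R
def crop(d,x0,y0,x1,y1,s):
    im=cv2.resize(d["image"][y0:y1,x0:x1,::-1],None,fx=s,fy=s,interpolation=cv2.INTER_CUBIC)
    im=cv2.convertScaleAbs(im,alpha=1.4)
    for v in range(-(-x0//10)*10,x1,10):
        cv2.line(im,((v-x0)*s,0),((v-x0)*s,6),(0,0,255),1)
        if v%20==0: cv2.putText(im,str(v),((v-x0)*s+2,14),0,.38,(0,0,255),1)
    for v in range(-(-y0//10)*10,y1,10):
        cv2.line(im,(0,(v-y0)*s),(6,(v-y0)*s),(0,0,255),1); cv2.putText(im,str(v),(8,(v-y0)*s+4),0,.38,(0,0,255),1)
    return im
def join(a,b):
    h=max(a.shape[0],b.shape[0]); p=lambda i:cv2.copyMakeBorder(i,0,h-i.shape[0],0,4,0)
    return np.hstack([p(a),p(b)])
def cam(d):
    f=d["image"].shape[0]/2/np.tan(np.radians(d["vertical_fov"])/2)
    return np.array([[f,0,d["cx"]],[0,f,d["cy"]],[0,0,1.]])
def proj(d,P): return cv2.projectPoints(np.array(P,float).reshape(-1,3),d["rvec"],d["tvec"],cam(d),None)[0].reshape(-1,2)
def unp(d,px,z):
    Rm=cv2.Rodrigues(d["rvec"])[0]; c=-Rm.T@d["tvec"]
    q=np.c_[np.array(px,float),np.ones(len(px))]@np.linalg.inv(cam(d)).T@Rm
    z=np.broadcast_to(z,len(px)); return c+q*((z-c[2])/q[:,2])[:,None]
E
python3 - <<'E'
from h import *
t=pickle.load(open("top.pkl","rb"));s=pickle.load(open("scene.pkl","rb"))
cv2.imwrite("pics/c1.png",join(crop(t,280,130,355,250,5),crop(t,400,205,465,280,6)))
cv2.imwrite("pics/c2.png",join(crop(s,275,160,360,280,5),crop(s,140,195,210,275,5)))
E
```

```text
(no output)
```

View pics/c1.png

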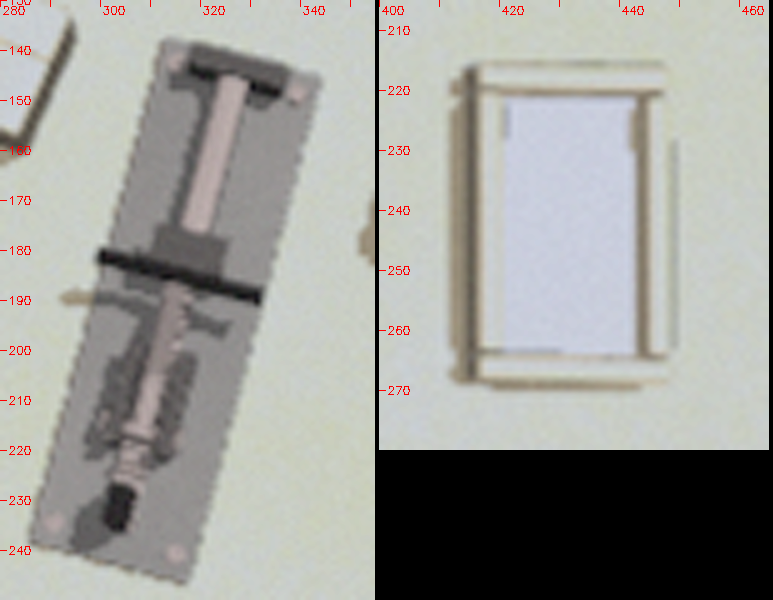

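View pics/c2.png

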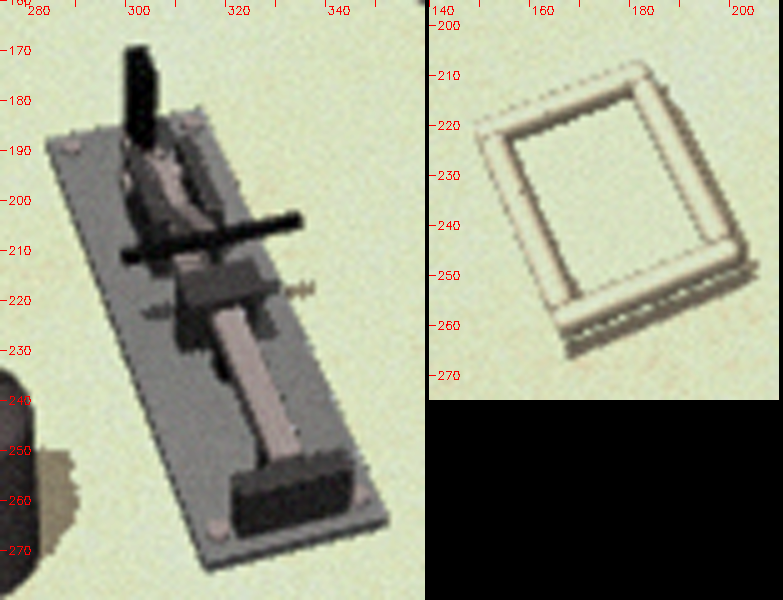

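```bash
cat >> h.py <<'E'
def fit(obs,x0):
    # obs: list of (cam, pixels, local points); pose x,y,yaw
    from scipy.optimize import least_squares
    def w(p,L):
        L=np.array(L,float); c,s=np.cos(p[2]),np.sin(p[2]); return np.c_[p[0]+c*L[:,0]-s*L[:,1],p[1]+s*L[:,0]+c*L[:,1],L[:,2]]
    f=lambda p:np.concatenate([(proj(d,w(p,L))-np.array(px)).ravel() for d,px,L in obs])
    o=least_squares(f,x0,x_scale=[100,100,1],loss="soft_l1"); return o.x,f(o.x).reshape(-1,2).round(1).tolist()
E
python3 - <<'E'
from h import *
t=pickle.load(open("top.pkl","rb"));s=pickle.load(open("scene.pkl","rb"))
pt=[(312.6,138),(344.4,145.2),(317.4,246.6),(286,238.6),(299.4,181.4),(332.4,189.4)]
Lt=[(170,50,12),(170,-50,12),(-150,-50,12),(-150,50,12),(20,50,82),(20,-50,82)]
ps=[(284,188.6),(315.6,181.6),(352.6,264),(316.4,274.4),(299.4,211.4),(335.2,204.2)]
Ls=[(-150,-50,12),(-150,50,12),(170,50,12),(170,-50,12),(20,-50,82),(20,50,82)]
print(unp(t,pt,[p[2] for p in Lt]).round(0).tolist()); print(unp(s,ps,[p[2] for p in Ls]).round(0).tolist())
for o in([(t,pt,Lt)],[(s,ps,Ls)],[(t,pt,Lt),(s,ps,Ls)]): print(fit(o,[600,0,-.2]))
qt=[(416.3,215.5),(449.8,215.5),(449.8,269.3),(416.3,268.7)]
qs=[(149.6,221.4),(183.2,208),(202.8,244),(166.8,260.6)]
print(unp(t,qt,30).round(0).tolist(),unp(s,qs,30).round(0).tolist())
M=[(79,49,30),(79,-49,30),(-79,-49,30),(-79,49,30)]; N=[M[2],M[3],M[0],M[1]]
for o in([(t,qt,M)],[(s,qs,N)],[(t,qt,M),(s,qs,N)]): print(fit(o,[500,-300,0]))
E
```

```text
[[771.0, 22.0, 12.0], [751.0, -76.0, 12.0], [440.0, -1.0, 12.0], [462.0, 94.0, 12.0], [626.0, 56.0, 82.0], [606.0, -40.0, 82.0]]
[[446.0, -2.0, 12.0], [467.0, 97.0, 12.0], [778.0, 22.0, 12.0], [759.0, -75.0, 12.0], [607.0, -38.0, 82.0], [631.0, 58.0, 82.0]]
(array([ 5.96497913e+02,  1.23175284e+01, -2.28102339e-01]), [[-0.0, -0.8], [-0.2, 0.2], [0.5, 0.4], [-0.4, 0.0], [-0.1, -0.3], [0.3, 0.3]])
(array([ 6.01751602e+02,  1.33262533e+01, -2.32483151e-01]), [[0.0, -0.6], [-0.2, 0.1], [0.5, 0.0], [-0.4, -1.0], [0.1, 1.0], [-0.0, 0.4]])
(array([ 5.98903347e+02,  1.32321327e+01, -2.30821107e-01]), [[-0.1, -1.6], [-0.4, -0.5], [0.0, -0.4], [-0.8, -0.9], [-0.4, -1.2], [0.0, -0.5], [-0.5, -1.1], [-0.8, -0.4], [-0.1, -0.8], [-0.9, -1.8], [-0.5, 0.3], [-0.6, -0.2]])
[[540.0, -294.0, 30.0], [543.0, -394.0, 30.0], [383.0, -394.0, 30.0], [383.0, -295.0, 30.0]] [[396.0, -388.0, 30.0], [392.0, -293.0, 30.0], [541.0, -290.0, 30.0], [546.0, -387.0, 30.0]]
(array([ 4.62218172e+02, -3.44243063e+02,  5.73941216e-03]), [[0.3, -0.3], [-0.5, 0.4], [-0.1, -0.0], [0.3, -0.1]])
(array([ 4.68016363e+02, -3.39416849e+02,  1.83308569e-02]), [[-1.2, -1.2], [-0.0, -1.1], [1.1, 1.2], [0.0, 0.5]])
(array([ 4.63968721e+02, -3.41628489e+02,  1.67715599e-02]), [[-0.9, -0.7], [-1.7, -0.4], [-0.7, -0.8], [-0.3, -0.5], [-2.4, -1.9], [-1.2, -1.8], [-0.3, 0.5], [-1.4, -0.3]])
```

```bash
cat >> h.py <<'E'
C=np.array([599.,13.5,-.231])
def cl(x,y,z): c,s=np.cos(C[2]),np.sin(C[2]); return np.array([C[0]+c*x-s*y,C[1]+s*x+c*y,z])
def rel(pos,yaw):
    "row numbers to bring TCP to pos, tool down, tool y at world angle yaw; from measured pose"
    from rig import r
    st=r.read_state(); Rm=R.from_quat(st["eef_rot"])
    y=np.array([np.cos(yaw),np.sin(yaw),0]); z=np.array([0,0,-1.]); G=R.from_matrix(np.c_[np.cross(y,z),y,z])
    print("t %.1f pos %s F %s gap %.1f q %s"%(st["t"],st["ee_pos"].round(1),st["wrist_force"].round(1),st["finger_gap"],st["joint_pos"].round(2)))
    print("row",(Rm.inv().apply(np.array(pos)-st["ee_pos"])/1000).round(4).tolist(),(Rm.inv()*G).as_rotvec().round(3).tolist())
E
python3 - <<'E'
from h import *
t=pickle.load(open("top.pkl","rb"));s=pickle.load(open("scene.pkl","rb"))
h=lambda a:np.array(a)-.5
pt=h([(312.6,138),(344.4,145.2),(317.4,246.6),(286,238.6),(299.4,181.4),(332.4,189.4)])
Lt=[(170,50,12),(170,-50,12),(-150,-50,12),(-150,50,12),(20,50,82),(20,-50,82)]
ps=h([(284,188.6),(315.6,181.6),(352.6,264),(316.4,274.4),(299.4,211.4),(335.2,204.2)])
Ls=[(-150,-50,12),(-150,50,12),(170,50,12),(170,-50,12),(20,-50,82),(20,50,82)]
for o in([(t,pt,Lt)],[(s,ps,Ls)],[(t,pt,Lt),(s,ps,Ls)]): print(fit(o,[600,0,-.2])[0])
qt=h([(416.3,215.5),(449.8,215.5),(449.8,269.3),(416.3,268.7)])
qs=h([(149.6,221.4),(183.2,208),(202.8,244),(166.8,260.6)])
M=[(79,49,30),(79,-49,30),(-79,-49,30),(-79,49,30)]; N=[M[2],M[3],M[0],M[1]]
for o in([(t,qt,M)],[(s,qs,N)],[(t,qt,M),(s,qs,N)]): print(fit(o,[500,-300,0])[0])
rel(cl(20,36,170),C[2])
E
```

```text
[ 5.97954905e+02  1.38457146e+01 -2.27980596e-01]
[ 5.99546097e+02  1.30409361e+01 -2.31765287e-01]
[ 5.98537580e+02  1.36038638e+01 -2.30149660e-01]
[ 4.63658592e+02 -3.42750496e+02  5.82392951e-03]
[ 4.65762390e+02 -3.40055454e+02  1.88738628e-02]
[ 4.64275207e+02 -3.41246959e+02  1.36752395e-02]
t 0.1 pos [ 229.2 -607.6  230.3] F [ 0.4  0.5 -0.5] gap 85.4 q [ 1.47  0.5  -0.43  1.55  0.22  1.14 -0.21]
row [0.6019, -0.4691, 0.0612] [-0.002, -0.001, -0.979]
```

Request:
{"fn": "move_arm", "kwargs": {"targets": [[[0.2, 0.05, -0.039, 0, 0, 0, -0.08], [0.2, 0.1, -0.078, 0, 0, 0, -0.16], [0.2, 0.15, -0.117, 0, 0, 0, -0.24], [0.2, 0.2, -0.156, 0, 0, 0, -0.33], [0.2, 0.24, -0.188, 0, 0, 0, -0.41], [0.2, 0.28, -0.219, 0, 0, 0, -0.49], [0.2, 0.32, -0.25, 0, 0, 0, -0.57], [0.2, 0.36, -0.281, 0, 0, 0, -0.65], [0.2, 0.4, -0.312, 0, 0, 0, -0.73], [0.2, 0.44, -0.343, 0, 0, 0, -0.8], [0.2, 0.47, -0.366, 0, 0, 0, -0.87], [0.2, 0.5, -0.39, 0, 0, 0, -0.93]]], "force": 30}}

```text
t: 1.3
ee_pos: [542.4, -94.4, 231.1]
eef_rot: [0.798, 0.602, -0.0, 0.0]
wrist_force: [0.9, -0.4, -0.1]
finger_gap: 51.1
```

```bash
python3 -c "
from h import *
rel(cl(20,36,170),C[2])"
```

```text
t 1.3 pos [542.4 -94.4 231.1] F [ 0.9 -0.4 -0.1] gap 51.1 q [ 0.78  0.41 -0.83  1.79  0.34  1.09 -0.44]
row [0.1562, 0.0431, 0.0611] [-0.0, 0.0, -0.047]
```

Request:
{"fn": "move_arm", "kwargs": {"targets": [[[0.0, 0.04, 0.011, 0.01, 0, 0, -0.02], [0.0, 0.08, 0.022, 0.02, 0, 0, -0.04], [0.0, 0.115, 0.032, 0.035, 0, 0, -0.047], [0.0, 0.14, 0.039, 0.05, 0, 0, -0.047], [0.0, 0.15, 0.043, 0.061, 0, 0, -0.047], [0.0, 0.155, 0.043, 0.061, 0, 0, -0.047], [0.0, 0.155, 0.043, 0.061, 0, 0, -0.047]]]}}

```text
t: 2.0
ee_pos: [625.7, 40.7, 170.1]
eef_rot: [0.785, 0.62, -0.0, -0.0]
wrist_force: [0.2, -0.2, -0.5]
finger_gap: 43.0
```

```bash
python3 - <<'E'
from h import *
from rig import cams
rel(cl(20,36,63),C[2])
d=cams.get_image("scene");t=cams.get_image("top")
cv2.imwrite("pics/a1.png",join(crop(d,270,130,360,250,5),crop(t,270,130,360,250,3)))
E
```

```text
t 2.0 pos [625.7  40.7 170.1] F [ 0.2 -0.2 -0.5] gap 43.0 q [ 0.44  0.61 -0.78  1.66  0.48  1.07 -0.71]
row [0.0035, 0.0003, 0.1071] [-0.001, 0.001, -0.002]
```

View pics/a1.png

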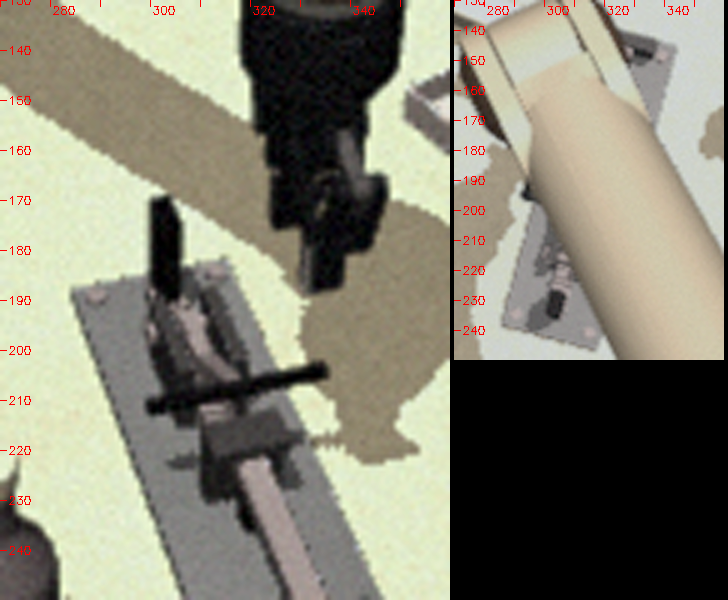

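Request:
{"fn": "move_arm", "kwargs": {"targets": [[[0.0, 0.0045, 0, 0.02, 0, 0, 0], [0.0, 0.0045, 0, 0.045, 0, 0, 0], [0.0, 0.0045, 0, 0.07, 0, 0, 0], [0.0, 0.0045, 0, 0.09, 0, 0, 0], [0.0, 0.0045, 0, 0.102, 0, 0, 0], [0.0, 0.0045, 0, 0.107, 0, 0, 0], [0.0, 0.0045, 0, 0.107, 0, 0, 0], [-0.4, 0.0045, 0, 0.107, 0, 0, 0], [-0.8, 0.0045, 0, 0.107, 0, 0, 0], [-1, 0.0045, 0, 0.107, 0, 0, 0], [-1, 0.0045, 0, 0.107, 0, 0, 0], [-1, 0.0045, 0, 0.107, 0, 0, 0]]], "force": 25}}

```text
t: 3.3
ee_pos: [626.3, 46.0, 64.4]
eef_rot: [0.784, 0.62, -0.001, -0.0]
wrist_force: [-4.6, 0.5, 5.7]
finger_gap: 8.7
```

```bash
python3 - <<'E'
from h import *
rel(cl(20,37,63),C[2])
for a in np.arange(0,.81,.1): 
    p=.4088+a; print(round(a,1),"dy %.4f dz %.4f"%((98*np.cos(p)-90)/1000,-(98*np.sin(p)-39)/1000))
E
```

```text
t 3.3 pos [626.3  46.   64.4] F [-4.6  0.5  5.7] gap 8.7 q [ 0.38  0.74 -0.7   1.72  0.58  0.91 -0.79]
row [-0.0009, 0.0009, 0.0014] [-0.001, 0.001, -0.001]
0.0 dy -0.0001 dz 0.0000
0.1 dy -0.0044 dz -0.0087
0.2 dy -0.0096 dz -0.0170
0.3 dy -0.0156 dz -0.0248
0.4 dy -0.0223 dz -0.0319
0.5 dy -0.0298 dz -0.0383
0.6 dy -0.0378 dz -0.0439
0.7 dy -0.0463 dz -0.0487
0.8 dy -0.0553 dz -0.0526
```

Request:
{"fn": "move_arm", "kwargs": {"targets": [[[-1, 0, 0, 0, 0, 0, 0], [-1, 0, -0.002, -0.0045, 0, 0, 0], [-1, 0, -0.0044, -0.0087, 0, 0, 0], [-1, 0, -0.007, -0.013, 0, 0, 0], [-1, 0, -0.0096, -0.017, 0, 0, 0], [-1, 0, -0.0125, -0.021, 0, 0, 0], [-1, 0, -0.0156, -0.0248, 0, 0, 0], [-1, 0, -0.019, -0.0285, 0, 0, 0], [-1, 0, -0.0223, -0.0319, 0, 0, 0], [-1, 0, -0.026, -0.035, 0, 0, 0], [-1, 0, -0.0298, -0.0383, 0, 0, 0], [-1, 0, -0.0338, -0.0412, 0, 0, 0]]]}}

```text
t: 4.5
ee_pos: [596.1, 53.2, 106.0]
eef_rot: [0.785, 0.62, 0.002, 0.001]
wrist_force: [5.6, -0.2, 2.1]
finger_gap: 9.0
```

Request:
{"fn": "move_arm", "kwargs": {"targets": [[[-1, 0, -0.004, -0.0027, 0, 0, 0], [-1, 0, -0.008, -0.0053, 0, 0, 0], [-1, 0, -0.0125, -0.0075, 0, 0, 0], [-1, 0, -0.017, -0.0097, 0, 0, 0], [-1, 0, -0.0215, -0.0114, 0, 0, 0], [-1, 0, -0.0215, -0.0114, 0, 0, 0], [-1, 0, -0.0215, -0.0114, 0, 0, 0]]]}}

```text
t: 5.2
ee_pos: [576.4, 57.9, 118.8]
eef_rot: [0.785, 0.62, 0.002, 0.002]
wrist_force: [3.8, -0.9, 9.4]
finger_gap: 8.9
```

```bash
python3 - <<'E'
from h import *
rel(cl(20-55,37,63+52),C[2])
E
```

```text
t 5.2 pos [576.4  57.9 118.8] F [ 3.8 -0.9  9.4] gap 8.9 q [ 0.43  0.6  -0.77  1.82  0.51  0.92 -0.8 ]
row [-0.0011, -0.0028, 0.0038] [0.007, -0.001, -0.003]
```

Request:
{"fn": "move_arm", "kwargs": {"targets": [[[-0.5, 0, 0, 0, 0, 0, 0], [0.0, 0, 0, 0, 0, 0, 0], [0.0, 0, 0, 0, 0, 0, 0], [0.0, 0, 0, 0, 0, 0, 0], [0.0, 0, 0, -0.02, 0, 0, 0], [0.0, 0, 0, -0.05, 0, 0, 0], [0.0, 0, 0, -0.085, 0, 0, 0], [0.0, 0, 0, -0.11, 0, 0, 0], [0.0, 0, 0, -0.11, 0, 0, 0], [0.0, 0, 0, -0.11, 0, 0, 0]]]}}

```text
t: 6.2
ee_pos: [573.2, 58.2, 225.9]
eef_rot: [0.785, 0.62, -0.0, 0.0]
wrist_force: [-0.2, -0.5, -0.5]
finger_gap: 42.5
```

```bash
python3 - <<'E'
from h import *
rel(cl(-117,0,228),C[2]-np.pi/2)
E
```

```text
t 6.2 pos [573.2  58.2 225.9] F [-0.2 -0.5 -0.5] gap 42.5 q [ 0.5   0.47 -0.85  1.74  0.39  1.11 -0.71]
row [-0.0378, -0.0815, -0.0021] [0.001, 0.0, 1.569]
```

Request:
{"fn": "move_arm", "kwargs": {"targets": [[[0.0, -0.004, -0.008, 0, 0, 0, 0.14], [0.0, -0.008, -0.016, 0, 0, 0, 0.28], [0.0, -0.012, -0.025, 0, 0, 0, 0.42], [0.0, -0.016, -0.034, 0, 0, 0, 0.56], [0.0, -0.02, -0.043, 0, 0, 0, 0.7], [0.0, -0.024, -0.052, 0, 0, 0, 0.84], [0.0, -0.028, -0.06, 0, 0, 0, 0.98], [0.0, -0.032, -0.068, 0, 0, 0, 1.12], [0.0, -0.035, -0.075, 0, 0, 0, 1.26], [0.0, -0.038, -0.0815, 0, 0, 0, 1.4], [0.0, -0.038, -0.0815, 0, 0, 0, 1.52], [0.0, -0.038, -0.0815, 0, 0, 0, 1.57]]]}}

```text
t: 7.4
ee_pos: [483.7, 39.7, 224.2]
eef_rot: [0.993, -0.118, -0.002, 0.0]
wrist_force: [1.0, -0.3, -0.2]
finger_gap: 42.8
```

```bash
python3 - <<'E'
from h import *
from rig import cams
rel(cl(-117,0,45),C[2]-np.pi/2)
d=cams.get_image("scene");t=cams.get_image("top")
cv2.imwrite("pics/a2.png",join(crop(d,260,120,360,280,4),crop(t,260,130,360,260,3)))
pickle.dump(d,open("s2.pkl","wb"))
E
```

```text
t 7.4 pos [483.7  39.7 224.2] F [ 1.  -0.3 -0.2] gap 42.8 q [ 0.39  0.23 -0.6   1.95  0.15  1.   -2.09]
row [0.0018, -0.0011, 0.1792] [0.001, 0.003, -0.006]
```

View pics/a2.png

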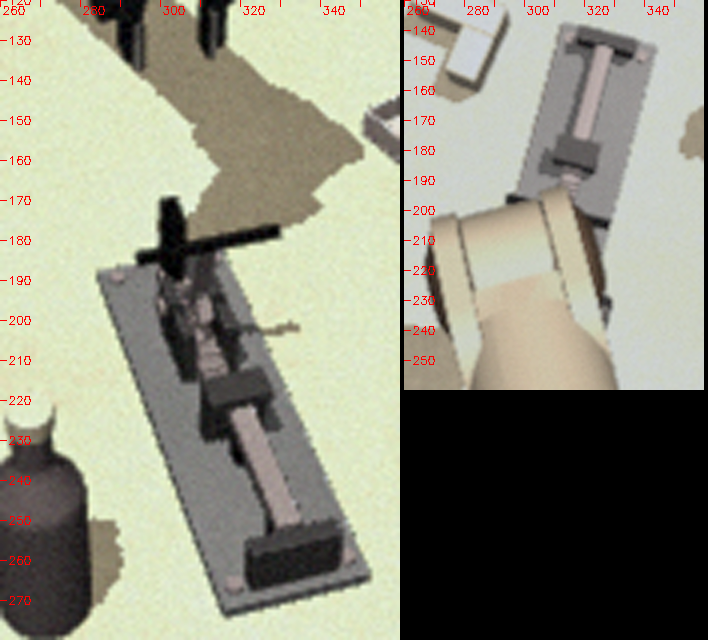

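Request:
{"fn": "move_arm", "kwargs": {"targets": [[[0.0, 0.002, -0.001, 0.03, 0, 0, 0], [0.0, 0.002, -0.001, 0.065, 0, 0, 0], [0.0, 0.002, -0.001, 0.1, 0, 0, 0], [0.0, 0.002, -0.001, 0.13, 0, 0, 0], [0.0, 0.002, -0.001, 0.155, 0, 0, 0], [0.0, 0.002, -0.001, 0.17, 0, 0, 0], [0.0, 0.002, -0.001, 0.178, 0, 0, 0], [0.0, 0.002, -0.001, 0.179, 0, 0, 0], [-0.5, 0.002, -0.001, 0.179, 0, 0, 0], [-0.8, 0.002, -0.001, 0.179, 0, 0, 0], [-0.8, 0.002, -0.001, 0.179, 0, 0, 0], [-0.8, 0.002, -0.001, 0.179, 0, 0, 0]]], "force": 30}}

```text
t: 8.7
ee_pos: [488.4, 40.6, 47.9]
eef_rot: [0.993, -0.116, 0.001, -0.0]
wrist_force: [-0.5, 0.1, 5.3]
finger_gap: 14.0
```

```bash
python3 - <<'E'
from h import *
rel(cl(-161,0,45),C[2]-np.pi/2)
E
```

```text
t 8.7 pos [488.4  40.6  47.9] F [-0.5  0.1  5.3] gap 14.0 q [ 0.26  0.51 -0.48  2.07  0.39  0.64 -2.29]
row [-0.0471, 0.0011, 0.0028] [-0.0, -0.002, -0.001]
```

Request:
{"fn": "move_arm", "kwargs": {"targets": [[[-1, -0.003, 0, 0, 0, 0, 0], [-1, -0.007, 0, 0, 0, 0, 0], [-1, -0.011, 0, 0, 0, 0, 0], [-1, -0.015, 0, 0, 0, 0, 0], [-1, -0.019, 0, 0, 0, 0, 0], [-1, -0.023, 0, 0, 0, 0, 0], [-1, -0.027, 0, 0, 0, 0, 0], [-1, -0.031, 0, 0, 0, 0, 0], [-1, -0.035, 0, 0, 0, 0, 0], [-1, -0.038, 0, 0, 0, 0, 0], [-1, -0.04, 0, 0, 0, 0, 0], [-1, -0.04, 0, 0, 0, 0, 0]]]}}

```text
t: 9.9
ee_pos: [450.3, 50.1, 47.9]
eef_rot: [0.993, -0.116, 0.002, -0.0]
wrist_force: [4.4, -1.2, 6.9]
finger_gap: 13.8
```

Request:
{"fn": "move_arm", "kwargs": {"targets": [[[-1, -0.001, 0, 0, 0, 0, 0], [-1, -0.002, 0, 0, 0, 0, 0], [-1, -0.003, 0, 0, 0, 0, 0], [-1, -0.003, 0, 0, 0, 0, 0]]]}}

```text
t: 10.3
ee_pos: [447.7, 50.8, 47.9]
eef_rot: [0.993, -0.116, 0.002, -0.0]
wrist_force: [4.8, -1.2, 5.9]
finger_gap: 13.5
```

Request:
{"fn": "move_arm", "kwargs": {"targets": [[[-1, -0.001, 0, 0, 0, 0, 0], [-1, -0.002, 0, 0, 0, 0, 0], [-1, -0.003, 0, 0, 0, 0, 0], [-1, -0.003, 0, 0, 0, 0, 0]]]}}

```text
t: 10.7
ee_pos: [444.6, 51.5, 47.8]
eef_rot: [0.993, -0.116, 0.002, -0.0]
wrist_force: [4.2, -0.7, 6.0]
finger_gap: 13.6
```

Request:
{"fn": "move_arm", "kwargs": {"targets": [[[-0.4, 0, 0, 0, 0, 0, 0], [0.0, 0, 0, 0, 0, 0, 0], [0.0, 0, 0, 0, 0, 0, 0], [0.0, 0, 0, 0, 0, 0, 0], [0.0, 0, 0, -0.02, 0, 0, 0], [0.0, 0, 0, -0.055, 0, 0, 0], [0.0, 0, 0, -0.095, 0, 0, 0], [0.0, 0, 0, -0.135, 0, 0, 0], [0.0, 0, 0, -0.17, 0, 0, 0], [0.0, 0, 0, -0.18, 0, 0, 0], [0.0, 0, 0, -0.18, 0, 0, 0]]]}}

```text
t: 11.8
ee_pos: [443.5, 51.2, 228.1]
eef_rot: [0.993, -0.116, 0.002, 0.0]
wrist_force: [-0.1, -0.1, -0.5]
finger_gap: 42.6
```

```bash
python3 - <<'E'
from h import *
from rig import cams
rel(cl(93,0,228),C[2]-np.pi/2)
d=cams.get_image("scene");t=cams.get_image("top")
cv2.imwrite("pics/a3.png",join(crop(d,270,160,360,280,5),crop(t,280,130,350,250,4)))
pickle.dump(d,open("s3.pkl","wb"));pickle.dump(t,open("t3.pkl","wb"))
for n,i in(("s",d),("t",t)): print(n,proj(i,[cl(38,0,56),cl(148,0,56),cl(-161,0,92)]).round(1).tolist())
E
```

```text
t 11.8 pos [443.5  51.2 228.1] F [-0.1 -0.1 -0.5] gap 42.6 q [ 0.41  0.15 -0.64  2.04  0.1   0.99 -2.08]
row [0.253, 0.0007, 0.0009] [-0.0, -0.003, -0.002]
s [[318.8, 219.1], [332.4, 250.7], [298.3, 162.2]]
t [[317.2, 179.8], [326.6, 144.4], [299.4, 245.3]]
```

View pics/a3.png

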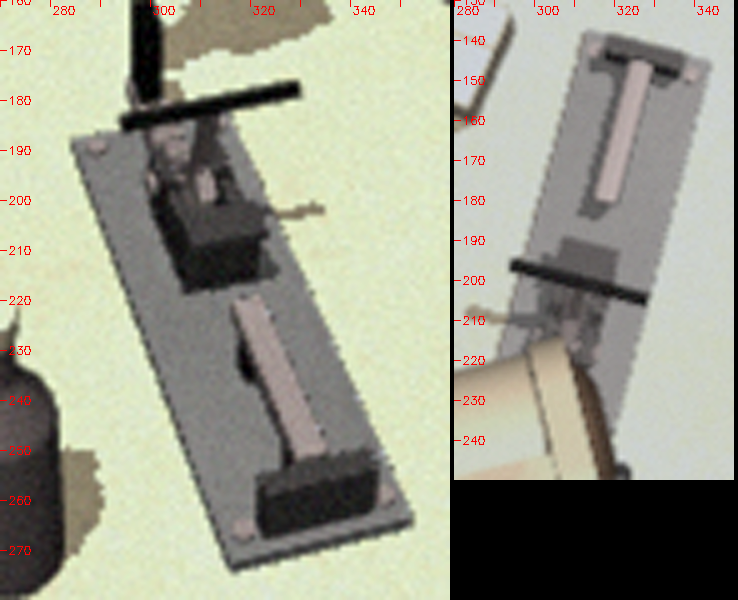

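Request:
{"fn": "move_arm", "kwargs": {"targets": [[[0.0, 0.03, 0, 0, 0, 0, 0], [0.0, 0.07, 0, 0, 0, 0, 0], [0.0, 0.115, 0, 0, 0, 0, 0], [0.0, 0.16, 0, 0, 0, 0, 0], [0.0, 0.2, 0, 0, 0, 0, 0], [0.0, 0.235, 0, 0, 0, 0, 0], [0.0, 0.25, 0.001, 0, 0, 0, 0], [0.0, 0.253, 0.001, 0, 0, 0, 0], [0.0, 0.253, 0.001, 0, 0, 0, 0]]]}}

```text
t: 12.8
ee_pos: [687.3, -7.4, 224.1]
eef_rot: [0.993, -0.116, -0.002, -0.0]
wrist_force: [-0.1, 0.3, 0.5]
finger_gap: 42.8
```

```bash
python3 - <<'E'
from h import *
rel(cl(93,0,30),C[2]-np.pi/2)
E
```

```text
t 12.8 pos [687.3  -7.4 224.1] F [-0.1  0.3  0.5] gap 42.8 q [ 0.32  0.6  -0.53  1.45  0.31  1.19 -2.05]
row [0.0031, -0.0002, 0.1941] [0.0, 0.004, -0.001]
```

Request:
{"fn": "move_arm", "kwargs": {"targets": [[[0.0, 0.002, 0, 0.03, 0, 0, 0], [0.0, 0.002, 0, 0.07, 0, 0, 0], [0.0, 0.002, 0, 0.11, 0, 0, 0], [0.0, 0.002, 0, 0.145, 0, 0, 0], [0.0, 0.002, 0, 0.17, 0, 0, 0], [0.0, 0.002, 0, 0.185, 0, 0, 0], [0.0, 0.002, 0, 0.192, 0, 0, 0], [0.0, 0.002, 0, 0.194, 0, 0, 0], [-0.4, 0.002, 0, 0.194, 0, 0, 0], [-0.7, 0.002, 0, 0.194, 0, 0, 0], [-1, 0.002, 0, 0.194, 0, 0, 0], [-1, 0.002, 0, 0.194, 0, 0, 0]]], "force": 35}}

```text
t: 14.0
ee_pos: [691.8, -8.5, 34.6]
eef_rot: [0.993, -0.116, 0.001, -0.0]
wrist_force: [-0.9, -0.4, 5.7]
finger_gap: 17.2
```

Request:
{"fn": "move_arm", "kwargs": {"targets": [[[-1, 0, 0, 0, 0, 0, 0], [-1, 0, 0, 0, 0, 0, 0], [-1, 0, 0, -0.005, 0, 0, 0], [-1, 0, 0, -0.015, 0, 0, 0], [-1, 0, 0, -0.03, 0, 0, 0], [-1, 0, 0, -0.05, 0, 0, 0], [-1, 0, 0, -0.075, 0, 0, 0], [-1, 0, 0, -0.1, 0, 0, 0], [-1, 0, 0, -0.12, 0, 0, 0], [-1, 0, 0, -0.13, 0, 0, 0], [-1, 0, 0, -0.13, 0, 0, 0], [-1, 0, 0, -0.13, 0, 0, 0]]]}}

```text
t: 15.2
ee_pos: [690.1, -8.6, 162.4]
eef_rot: [0.993, -0.116, -0.0, 0.0]
wrist_force: [-1.1, 0.1, -2.5]
finger_gap: 17.4
```

```bash
python3 - <<'E'
from h import *
from rig import cams
rel([464.5,-341.5,165],-np.pi/2+.012)
d=cams.get_image("scene")
cv2.imwrite("pics/a4.png",crop(d,250,150,370,280,4))
E
```

```text
t 15.2 pos [690.1  -8.6 162.4] F [-1.1  0.1 -2.5] gap 17.4 q [ 0.31  0.66 -0.51  1.5   0.34  1.08 -2.08]
row [-0.143, 0.3759, -0.0023] [0.0, 0.001, -0.244]
```

View pics/a4.png

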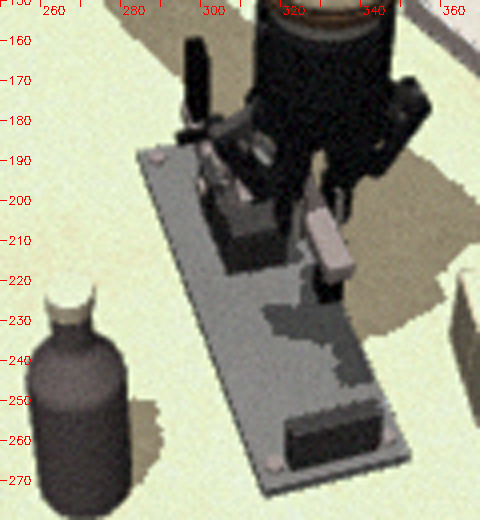

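Request:
{"fn": "move_arm", "kwargs": {"targets": [[[-1, 0, 0, -0.02, 0, 0, 0], [-1, 0, 0, -0.05, 0, 0, 0], [-1, -0.005, 0, -0.075, 0, 0, 0], [-1, -0.02, 0.01, -0.088, 0, 0, 0], [-1, -0.035, 0.04, -0.09, 0, 0, -0.03], [-1, -0.05, 0.075, -0.09, 0, 0, -0.06], [-1, -0.065, 0.11, -0.09, 0, 0, -0.09], [-1, -0.078, 0.145, -0.09, 0, 0, -0.12], [-1, -0.09, 0.18, -0.09, 0, 0, -0.15], [-1, -0.1, 0.215, -0.09, 0, 0, -0.18], [-1, -0.11, 0.25, -0.09, 0, 0, -0.21], [-1, -0.12, 0.285, -0.09, 0, 0, -0.23]]]}}

```text
t: 16.45
ee_pos: [506.5, -259.0, 251.5]
eef_rot: [1.0, -0.001, -0.001, -0.001]
wrist_force: [0.3, -0.9, -2.8]
finger_gap: 17.5
```

Request:
{"fn": "move_arm", "kwargs": {"targets": [[[-1, -0.009, 0.03, 0, 0, 0, -0.007], [-1, -0.016, 0.058, 0.01, 0, 0, -0.014], [-1, -0.02, 0.075, 0.03, 0, 0, -0.014], [-1, -0.022, 0.085, 0.05, 0, 0, -0.014], [-1, -0.023, 0.09, 0.065, 0, 0, -0.014], [-1, -0.023, 0.09, 0.07, 0, 0, -0.014], [-1, -0.023, 0.09, 0.07, 0, 0, -0.014], [-1, -0.023, 0.09, 0.07, 0, 0, -0.014]]]}}

```text
t: 17.25
ee_pos: [486.1, -347.0, 183.5]
eef_rot: [1.0, 0.007, 0.0, -0.0]
wrist_force: [-0.4, 0.6, -1.5]
finger_gap: 17.2
```

```bash
python3 - <<'E'
from h import *
from rig import cams
rel([464.5,-341.5,120],-np.pi/2+.012)
d=cams.get_image("scene");t=cams.get_image("top")
cv2.imwrite("pics/a5.png",join(crop(d,120,130,220,280,4),crop(t,390,170,470,290,4)))
pickle.dump(d,open("s5.pkl","wb"))
E
```

```text
t 17.2 pos [ 486.1 -347.   183.5] F [-0.4  0.6 -1.5] gap 17.2 q [ 0.95  0.47 -0.49  1.73  0.26  1.   -1.19]
row [-0.0215, -0.0058, 0.0635] [-0.0, -0.001, 0.002]
```

View pics/a5.png

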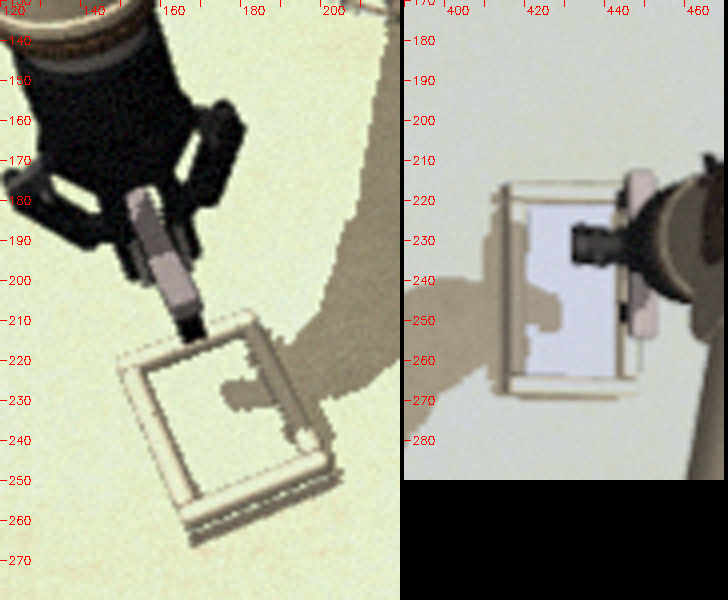

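```bash
python3 - <<'E'
from h import *
t=pickle.load(open("top.pkl","rb"))
print(unp(t,[(447.5,212),(447.5,254)],205).round(1))
print(unp(t,[(447.5,212),(447.5,254)],195).round(1))
s=pickle.load(open("s5.pkl","rb")); print(proj(s,[[486+55,-347,z] for z in(188,205)]),proj(s,[[486-55,-347,205]]))
E
```

```text
[[ 539.  -342.2  205. ]
 [ 428.6 -342.   205. ]]
[[ 539.8 -344.8  195. ]
 [ 428.6 -344.6  195. ]]
[[167.296031   210.97183592]
 [165.56473509 205.87600104]] [[151.95092664 176.91315019]]
```

Request:
{"fn": "move_arm", "kwargs": {"targets": [[[-1, -0.005, -0.001, 0.01, 0, 0, 0], [-1, -0.012, -0.003, 0.03, 0, 0, 0], [-1, -0.018, -0.005, 0.055, 0, 0, 0], [-1, -0.02, -0.0055, 0.08, 0, 0, 0], [-1, -0.02, -0.0055, 0.1, 0, 0, 0], [-1, -0.02, -0.0055, 0.115, 0, 0, 0], [-1, -0.02, -0.0055, 0.125, 0, 0, 0], [-1, -0.02, -0.0055, 0.13, 0, 0, 0], [-1, -0.02, -0.0055, 0.13, 0, 0, 0], [-1, -0.02, -0.0055, 0.13, 0, 0, 0]]]}}

```text
t: 18.35
ee_pos: [465.7, -343.1, 53.6]
eef_rot: [1.0, 0.006, 0.001, 0.0]
wrist_force: [0.4, 0.1, -1.9]
finger_gap: 17.2
```

```bash
python3 - <<'E'
from h import *
from rig import cams
rel([466,-341.5,36],-np.pi/2+.012)
d=cams.get_image("scene");t=cams.get_image("top")
cv2.imwrite("pics/a6.png",join(crop(d,130,180,220,280,5),crop(t,400,200,470,290,4)))
E
```

```text
t 18.4 pos [ 465.7 -343.1   53.6] F [ 0.4  0.1 -1.9] gap 17.2 q [ 0.92  0.61 -0.43  1.86  0.36  0.75 -1.26]
row [0.0003, -0.0016, 0.0176] [0.001, -0.001, -0.0]
```

View pics/a6.png

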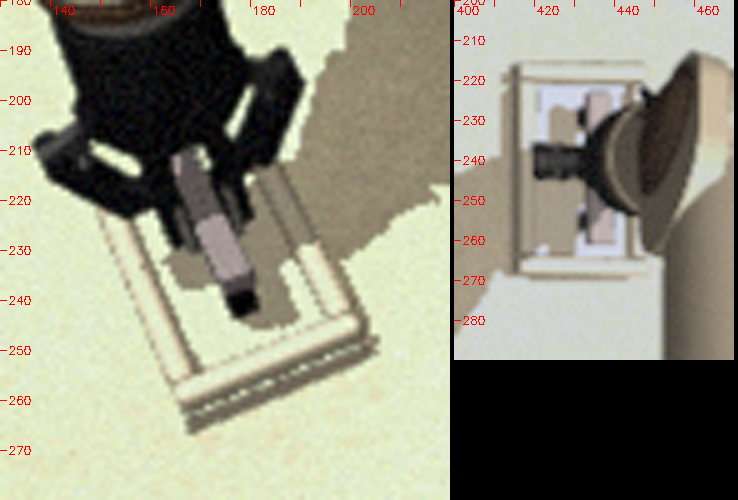

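Request:
{"fn": "move_arm", "kwargs": {"targets": [[[-1, 0, -0.001, 0.003, 0, 0, 0], [-1, 0, -0.001, 0.006, 0, 0, 0], [-1, 0, -0.001, 0.008, 0, 0, 0], [-1, 0, -0.001, 0.01, 0, 0, 0], [-1, 0, -0.001, 0.011, 0, 0, 0], [-1, 0, -0.001, 0.012, 0, 0, 0], [-1, 0, -0.001, 0.013, 0, 0, 0], [-1, 0, -0.001, 0.013, 0, 0, 0]]]}}

```text
t: 19.25
ee_pos: [464.9, -341.8, 39.8]
eef_rot: [1.0, 0.006, -0.0, -0.0]
wrist_force: [0.1, -0.0, -2.0]
finger_gap: 16.9
```

Request:
{"fn": "move_arm", "kwargs": {"targets": [[[-1, 0, 0, 0.001, 0, 0, 0], [-1, 0, 0, 0.0015, 0, 0, 0], [-1, 0, 0, 0.002, 0, 0, 0], [-1, 0, 0, 0.0025, 0, 0, 0], [-1, 0, 0, 0.003, 0, 0, 0], [-1, 0, 0, 0.003, 0, 0, 0]]]}}

```text
t: 19.85
ee_pos: [464.9, -341.8, 36.9]
eef_rot: [1.0, 0.006, -0.0, -0.0]
wrist_force: [-1.3, -0.2, -2.6]
finger_gap: 17.4
```

Request:
{"fn": "move_arm", "kwargs": {"targets": [[[-1, 0, 0, 0.0005, 0, 0, 0], [-1, 0, 0, 0.001, 0, 0, 0], [-1, 0, 0, 0.0015, 0, 0, 0], [-1, 0, 0, 0.002, 0, 0, 0], [-1, 0, 0, 0.002, 0, 0, 0]]]}}

```text
t: 20.35
ee_pos: [464.9, -341.9, 36.6]
eef_rot: [1.0, 0.006, -0.0, 0.0]
wrist_force: [-5.2, 3.7, 13.1]
finger_gap: 17.5
```

Request:
{"fn": "move_arm", "kwargs": {"targets": [[[-1, 0, 0, -0.001, 0, 0, 0], [-1, 0, 0, -0.0015, 0, 0, 0], [-0.55, 0, 0, -0.0015, 0, 0, 0], [-0.5, 0, 0, -0.0015, 0, 0, 0], [-0.4, 0, 0, -0.0015, 0, 0, 0], [-0.3, 0, 0, -0.0015, 0, 0, 0], [-0.3, 0, 0, -0.0015, 0, 0, 0], [-0.3, 0, 0, -0.0015, 0, 0, 0]]]}}

```text
t: 21.15
ee_pos: [465.0, -341.9, 36.4]
eef_rot: [1.0, 0.006, 0.0, 0.0]
wrist_force: [-0.1, -0.1, -0.9]
finger_gap: 30.0
```

Request:
{"fn": "move_arm", "kwargs": {"targets": [[[-0.3, 0, 0, -0.005, 0, 0, 0], [-0.3, 0, 0, -0.015, 0, 0, 0], [-0.3, 0, 0, -0.035, 0, 0, 0], [-0.3, 0, 0, -0.065, 0, 0, 0], [-0.3, 0, 0, -0.1, 0, 0, 0], [-0.3, -0.02, 0.02, -0.14, 0, 0, 0], [-0.3, -0.02, 0.06, -0.17, 0, 0, 0], [-0.3, -0.02, 0.1, -0.19, 0, 0, 0], [-0.3, -0.02, 0.14, -0.2, 0, 0, 0], [-0.3, -0.02, 0.18, -0.2, 0, 0, 0], [-0.3, -0.02, 0.2, -0.2, 0, 0, 0], [-0.3, -0.02, 0.2, -0.2, 0, 0, 0]]]}}

```text
t: 22.35
ee_pos: [445.2, -546.1, 236.7]
eef_rot: [1.0, 0.003, -0.0, 0.001]
wrist_force: [-0.6, 0.2, -1.3]
finger_gap: 30.2
```

```bash
python3 - <<'E'
from h import *
from rig import cams
rel([466,-341.5,36],-np.pi/2+.012)
d=cams.get_image("scene");t=cams.get_image("top")
cv2.imwrite("pics/a7.png",join(crop(d,130,180,220,280,4),crop(t,280,130,460,280,2)))
E
```

```text
t 22.4 pos [ 445.2 -546.1  236.7] F [-0.6  0.2 -1.3] gap 30.2 q [ 1.13  0.6  -0.44  1.39  0.26  1.21 -0.9 ]
row [0.0222, -0.2048, 0.2003] [0.002, 0.0, -0.005]
```

View pics/a7.png

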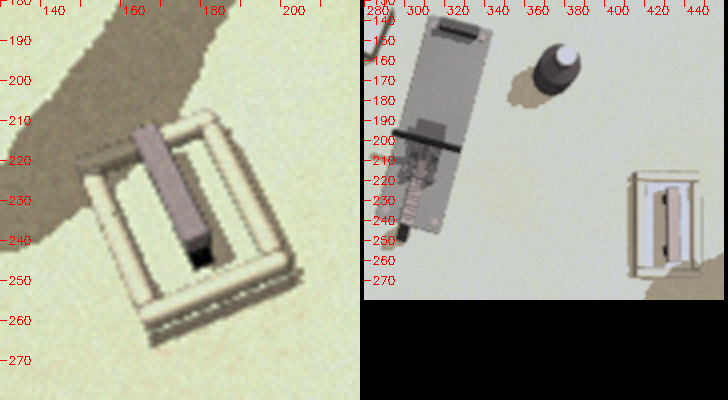

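```bash
python3 -c "
from rig import r
print(r.job_done())"
```

```text
the job is handed in; nothing more can be done
None
```

The door handle is out of the clamp and standing on its two posts in the white foam tray, and the job is handed in. It took about 22 s of the 59 s allowed.

- **Pawl:** I gripped its rod and lifted it to about 0.8 rad, well above the 0.25 rad needed to clear the teeth. It stayed up after I let go, and the final picture shows it still raised.
- **Toothed bar:** I drew it back about 45 mm by the grip tab, its full travel, with about 5 N of pull. It is still in the clamp.
- **Door handle:** I set it down with a light contact of about 13 N and released it with no force left on the gripper. The final pictures show it clear of all four tray walls.
- **Other things on the bench:** the arm kept clear of them, and the bottle and the clamp are in place in the last picture. I did not take a final close look at the pan or the foam corner.

**Disagreements:** the two cameras differed by 2–3 mm on the clamp and tray positions. The scene picture before lowering suggested the handle sat a few millimetres higher in the gripper than I had worked out. It touched the tray floor at the height I had worked out, so I don't think that reading was right.

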